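Zero the thickness comparator on its master, then swap in the blue bar

TASK

The white master bar stands half in the comparator: slide it fully home under the sprung tip, pressing it lightly against the brass stop screw, then turn the dial's rim until the red zero mark lies under the needle and let go. Take the master out and put it back lying flat in its wooden tray, then slide the blue bar in instead, nose first, until it too presses lightly against the stop, and leave it there with the zero untouched. Feel your way gently, never ram a bar or bear down on it, and leave the yellow bar and the glassware alone.

Things in the scene. Friction and masses are not known exactly. Their poses are not given: they have to be found in the camera images.
- stand: Grey comparator base, fixed, 220 mm (x) by 130 mm (y), flat top face 20 mm above the table. Origin at table level; the plate spans x -120 to +100 mm, y -65 to +65 mm about it. Its -x end is the open front: bars slide in along its +x over the line y = 0, lying on the top face. A 98 mm high round column stands at x = +83 mm.
- mouth (a point): Mouth of the guide channel: on the stand's axis, on the base's top face, 4 mm to +x of the stand's origin; axes as the stand. From here two steel rails, 10 mm high, 8 mm thick, inner faces at y = +-14.25 mm, run 56 mm to the stop (bars are 26 mm wide: 1.25 mm play each side). In front of it they flare open to about +-25 mm over 20 mm.
- stop: Dark steel bracket at the end of the channel, fixed to the stand, carrying a brass stop screw (7.6 mm across, axis 5 mm above the base's top face) whose face looks to -x. Origin on the base's top face, axes as the stand. The screw's face stands anywhere from 16 mm before (-x) to 6 mm behind this origin: its setting differs each time, is not measured and must be felt for. A bar touching it has its own origin 70 mm to -x of that face.
- gauge: Green gauge head clamped on the column at a height that varies by 1 mm either way, fixed, axes as the stand; 34 mm wide (y), spans x -34 to +53 mm, z -2 to +38 mm about its origin, which is on the upright dial axis, about 60 mm above the table and 45 mm to +x of the stand's origin. Carries the dial on top and the sprung tip below.
- tip (a point): Lowest point of the red-tipped plunger (8 mm across) under the gauge head, 20 mm to +x of the stand's origin, on its axis. It springs down with 2.2 to 4.5 N over 13 mm travel and hangs about 16 mm above the base's top face when free; the bars' sloped noses lift it as they are slid in.
- bezel_top (a point): Centre of the dial's face. The dial's black rim is a plain cylinder 56 mm across and 20 mm high, its top at this point (about 124 mm above the table), standing 6 mm above the green head, free to grip all round from above. It turns about this upright axis with about 0.08 N m of friction and stays where it is left. x axis points to the zero mark.
- zero_mark (a point): Red zero mark on the ivory dial face, 18.5 mm from the axis; turns with the rim.
- needle_tip (a point): Tip of the black needle, 21 mm from the dial axis; the point's x axis points along the needle away from the axis.
- bezel (a joint): Angle of the red zero mark about the dial axis, rad, counter-clockwise seen from above, 0 towards the stand's +x; limits -0.6 and 2.6. The zero mark is under the needle when bezel equals needle. Starts between -0.2 and 0.4.
- needle (a joint): Angle of the needle, rad, same zero and sense as bezel. 0.25 rad for each mm the tip is lifted; 0 with nothing under the tip, 0.75 to 1.25 with the master, 0.5 more with the blue bar, which is 2 mm thicker. Driven by the tip only.
- master: White ceramic master bar, 140 mm long (x), 26 wide (y), 20 high, 0.2 to 0.35 kg. Origin at the middle of its underside. The last 20 mm at +x slope down to a 9 mm high nose, which goes in first; the rest is a plain box. Gripped at x about -50 mm there is room before the gauge head. Starts on the stand, nose between the rails, 24 to 58 mm short of the stop.
- sample: Blue metal bar, the part to be checked: as the master but 22 mm high, 0.15 to 0.28 kg. Origin at the middle of its underside, sloped nose at +x. Starts on the cork mat (4 mm thick).
- tray: Wooden tray of the master, fixed, 200 mm (x) by 120 mm (y), blue lining 5 mm above the table, walls 5 mm thick and 16 mm high. Origin under its centre at table level.
- spare: Yellow plastic bar, 110 by 26 by 20 mm, lying beside the blue one on the mat, about 76 mm away between centre lines. Origin at the middle of its underside. Leave alone.
- beaker: Clear plastic beaker, 84 mm across, 110 mm high. Origin under its centre. Leave alone.
- bottle: White bottle with a red cap, 60 mm across, 170 mm high. Origin under its centre. Leave alone.
- jar: Amber jar, 64 mm across, 80 mm high. Origin under its centre. Leave alone.
- dish: Glass dish, 100 mm across, 20 mm high. Origin under its centre. Leave alone.
Mind the look-alikes: they are no part of the job. Leave any turquoise look-alike of the master alone.

How it is judged (in metres and radians):
On the way, in this order (a step that is already met when the one before it is completed fails the run):
1. the master is home, pressed against the stop with more than 0.5 N (x of master in the frame of stop between -0.0878 and -0.0622 m and y of master in the frame of stop between -0.004 and 0.004 m and z of master in the frame of stop between -0.003 and 0.003 m and angle between the x axis of master and the x axis of stop, either way round below 0.1 rad and contact force between master and stop above 0.5 N), for 0.1 s.
2. with the master home, the zero mark is under the needle within 0.13 rad and the fingers are off the dial (x of master in the frame of stop between -0.0878 and -0.0622 m and y of master in the frame of stop between -0.004 and 0.004 m and z of master in the frame of stop between -0.003 and 0.003 m and angle between the x axis of master and the x axis of stop, either way round below 0.1 rad and angle between the x axis of zero_mark and the x axis of needle_tip, either way round below 0.13 rad and contact force between the fingers and gauge below 0.1 N), for 0.3 s.
3. the master lies flat in its tray, let go (x of master in the frame of tray between -0.04 and 0.04 m and y of master in the frame of tray between -0.05 and 0.05 m and z of master in the frame of tray below 0.009 m and angle between master's own z axis and vertical below 0.08 rad and contact force between the fingers and master below 0.1 N and linear speed of master below 0.01 m/s), for 0.2 s.
4. the blue bar is home, pressed against the stop with more than 0.5 N (x of sample in the frame of stop between -0.0878 and -0.0622 m and y of sample in the frame of stop between -0.004 and 0.004 m and z of sample in the frame of stop between -0.003 and 0.003 m and angle between the x axis of sample and the x axis of stop, either way round below 0.1 rad and contact force between sample and stop above 0.5 N), for 0.1 s.
At the end, for the whole second after the job is handed in: The blue bar lies flat between the rails, its origin 62.2 to 87.8 mm before the stop's origin, the needle 0.5 rad (within 0.16) from the zero mark; the master lies flat in its tray (centre within 40 mm along and 50 mm across of the tray's); both let go and at rest (all of step 3 and x of sample in the frame of stop between -0.0878 and -0.0622 m and y of sample in the frame of stop between -0.004 and 0.004 m and z of sample in the frame of stop between -0.003 and 0.003 m and angle between the x axis of sample and the x axis of stop, either way round below 0.1 rad and angle between the x axis of zero_mark and the x axis of needle_tip, either way round between 0.34 and 0.66 rad and linear speed of sample below 0.01 m/s and contact force between the fingers and sample below 0.1 N); the robot touches nothing.
It fails at once if a bar is rammed against the stop with more than 15 N (contact force between any of master, sample and stop above 15 N).
It fails at once if a bar is borne down on the stand with more than 80 N (contact force between any of master, sample and stand above 80 N).
It fails at once if a bar pushes the gauge head or its tip with more than 40 N (contact force between any of master, sample and gauge above 40 N).
It fails at once if the yellow bar, beaker, bottle, jar or dish is moved by more than 20 mm (distance of any of spare, beaker, bottle, jar, dish from where it was at the start of the episode above 0.02 m).
It also fails if it takes over 72 s, if anything falls off the work surface, if the arm or the gripper's body presses on something with over 40 N, if the wrist force passes 120 N, or if a joint passes its speed limit or range.

ROBOT

A 6-joint arm with a two-finger parallel gripper is mounted at the origin on the work surface. World frame = base frame: x ahead of the robot, y to its left, z up, the work surface at z = 0. Lengths are in m, angles in degrees, forces in N, time in s.
With the tool pointing down it reaches from about 0.3 to 0.75 m from the base axis. Payload 8.5 kg.
Tool frame: the origin (TCP) lies on the centre line of the jaws, within the pads' length; the fingertips stand 19 mm ahead of it and the grasp point (between the pads) is the TCP (env.tcp_to_tips is the z of the fingertips in the tool frame, in m); z points along the fingers, y is the line along which they close (so a half turn about z gives the same grasp; the last joint's range is limited). The gripper opens to 85 mm and grips with 20 to 120 N. Pads are 22 mm wide; open, the fingers measure 114 mm over their backs; the gripper's body (76 mm by 85 mm) begins 54 mm behind the grasp point. The pads swing forward as they close: fully open they stand 13 mm farther back than shut.
Start: joints at [-86.018, 21.807, 74.336, -0, 83.858, -12.336], TCP at [0.155, -0.528, 0.25] pointing down, gripper open.
Joint ranges: [-178.18, 178.18], [-50.72, 133.34], [12.68, 142.11], [-81.47, 261.47], [9.98, 163.14], [-165.26, 165.26]. Speed limits (degrees/s): [136.94, 136.94, 180, 180, 180, 180].

INTERFACE

Orientations are given as a 3x3 rotation matrix whose columns are the frame's x, y, z axes.
In Python, from rig import env gives the robot as it stands.
- The arm moves only by the tool servo_tool, never from a script. Its argument "steps" is a list of rows, each an object of numbers: "tx", "ty", "tz": the shift along the world's x, y, z in cm; "yaw": the turn about the world's z in degrees; "claw": the finger opening in cm, from 0 to 8.54. In form: [{"tx": .., "ty": .., "tz": .., "yaw": .., "claw": ..}, ...]. A call has 1 to 20 rows; each row shifts and turns the commanded pose from where the row before left it; what a row does not reach is not made up. A row lasts 1/10 s, in which the tool goes at most 50 mm and 8.59 degrees, less where a joint would pass 70% of its speed; a pose out of reach is approached as far as the arm can. A call with a gripper value outside its range is refused whole. The fingers move at their own pace and stop on an object; "newtons" is the grip in N (left out, the last holds). Time passes only in rows, so rows that do not move let the fingers close. It gives the time, the measured TCP pose, the force, the opening and the grip force at its end, in the units of the state.
- env.observe(): the state, without advancing time (a new reading comes with each control period).
- env.get_image(name): name is "side" or "top" or "wrist"; returns (picture, depth): 480x640x3 uint8, red, green, blue; 480x640 float32, m along the optical axis (not along the pixel's ray), 0 where there is no reading.
- env.camera_model(name): a dict with "fovy" (degrees; the focal length in pixels is half the picture's height over the tangent of half this angle, whatever the lens; pixels are square), "cx", "cy" (the principal point, pixels), "dist_coeffs" ([k1, k2, p1, p2, k3] as OpenCV has them; the pictures are not rectified), "T" (4x4, takes a point from camera to world coordinates). Camera axes: x right, y down, z forward; pixel columns grow to the right and rows downward; lengths in m; the calibration is good to about 2 mm. A picture is of the moment at which its call begins: read the wrist's pose just before it. camera_model takes no time and is no camera call; for the wrist camera it gives the pose at the moment of the call.
- env.close_job(): hands the job in; it is judged then, once.
The state is a dict: "time_s": time; "q": joint angles; "qvel": joint speeds; "joint_efforts": joint torques, N m; "position": TCP position; "tool_rot": TCP orientation; "ft_force": force on the tool from outside, world axes, zero at the start; "wrist_torque": the same for the moment, N m; "grip_width": finger opening in m; "gripper_force": force on a finger pad.
Only numpy, scipy, OpenCV 4.12 (cv2) and the standard library are available. Lean on these libraries where they do the work, as an engineer would, in place of code of your own. Each camera call takes 0.05 s, during which the arm holds its last target. There are 200 camera calls.

## Working session

There is one attempt and no reset: what is moved stays moved. The work goes in short steps, Python scripts to look and compute and a tool call to move; the robot and the scene stay as the last step left them, time stands still between calls to the robot, and variables do not carry over. Pictures are saved under pics/ and viewed, at most 10 in all, crops included, and the job is handed in when it is done.

Besides the shell and the picture viewer there is one more tool, called after "Request:" as name(argument=value, ...), one argument or row to a line, values as JSON. servo_tool: Moves the arm, as the interface text tells. Its arguments: {"type":"object","properties":{"steps":{"type":"array"},"newtons":{"type":"number"}},"required":["steps"]}

```bash
ls; mkdir -p pics; cat > h.py <<'E'
import numpy as np, cv2
from rig import env
def K(m):
    f=240/np.tan(np.radians(m["fovy"])/2); return np.array([[f,0,m["cx"]],[0,f,m["cy"]],[0,0,1.]])
def ray(m,uv,z):
    """pixels -> world points on plane z"""
    p=cv2.undistortPoints(np.array(uv,float).reshape(-1,1,2),K(m),np.array(m["dist_coeffs"])).reshape(-1,2)
    T=np.array(m["T"]); d=np.c_[p,np.ones(len(p))]@T[:3,:3].T; o=T[:3,3]
    return o+d*((z-o[2])/d[:,2])[:,None]
def cloud(m,dep):
    """per-pixel world points"""
    v,u=np.mgrid[:480,:640]; p=cv2.undistortPoints(np.stack([u,v],-1).reshape(-1,1,2).astype(float),K(m),np.array(m["dist_coeffs"])).reshape(480,640,2)
    c=np.dstack([p,np.ones((480,640))])*dep[...,None]; T=np.array(m["T"])
    return c@T[:3,:3].T+T[:3,3]
def proj(m,P):
    T=np.linalg.inv(np.array(m["T"])); r,_=cv2.Rodrigues(T[:3,:3])
    return cv2.projectPoints(np.array(P,float).reshape(-1,1,3),r,T[:3,3],K(m),np.array(m["dist_coeffs"]))[0].reshape(-1,2)
E
python3 - <<'E'
from h import *
for n in ["top","side"]:
    m=env.camera_model(n); im,d=env.get_image(n); cv2.imwrite(f"pics/{n}0.png",im[...,::-1]); np.savez(f"{n}0.npz",im=im,d=d)
    print(n,m["fovy"],m["dist_coeffs"],np.round(m["T"],3).tolist())
print(env.observe())
E
```

```text
pics
top 44.39365882824808 [-0.07565707  0.          0.          0.          0.        ] [[-0.004, -0.997, 0.082, 0.415], [-1.0, 0.004, 0.004, -0.028], [-0.005, -0.082, -0.997, 1.519], [0.0, 0.0, 0.0, 1.0]]
side 56.91727597628121 [-0.02802024  0.          0.          0.          0.        ] [[-0.856, -0.285, 0.431, 0.09], [-0.516, 0.465, -0.719, 0.757], [0.005, -0.838, -0.545, 0.676], [0.0, 0.0, 0.0, 1.0]]
{'time_s': 0.1, 'q': array([-8.60176803e+01,  2.18374641e+01,  7.43785350e+01,  8.41696517e-05,
        8.38582768e+01, -1.23365552e+01]), 'qvel': array([-0.08506602, -0.04191323, -0.19670465, -0.09305843,  0.02190587,
       -0.09536884]), 'joint_efforts': array([ 2.92307348e-03, -4.49221945e+01, -2.31659210e+01, -1.86899852e-04,
        3.69501708e-03,  6.78084533e-06]), 'position': array([ 0.15451498, -0.52760659,  0.24978141]), 'tool_rot': array([[ 9.59712837e-01,  2.80982674e-01, -8.85732949e-05],
       [ 2.80982550e-01, -9.59712006e-01,  1.29333042e-03],
       [ 2.78398585e-04, -1.26611335e-03, -9.99999160e-01]]), 'ft_force': array([ 0.93187989,  0.96660511, -0.29353582]), 'wrist_torque': array([ 0.07309298, -0.02191119,  0.02862556]), 'gripper_force': 0.0, 'grip_width': 0.08566741773678081}
```

View pics/top0.png

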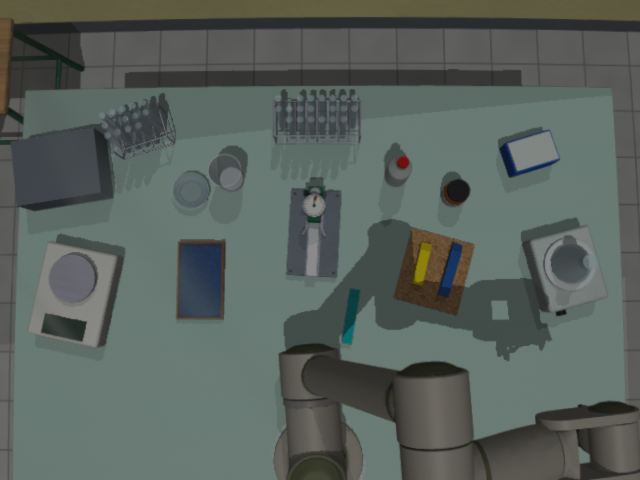

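View pics/side0.png

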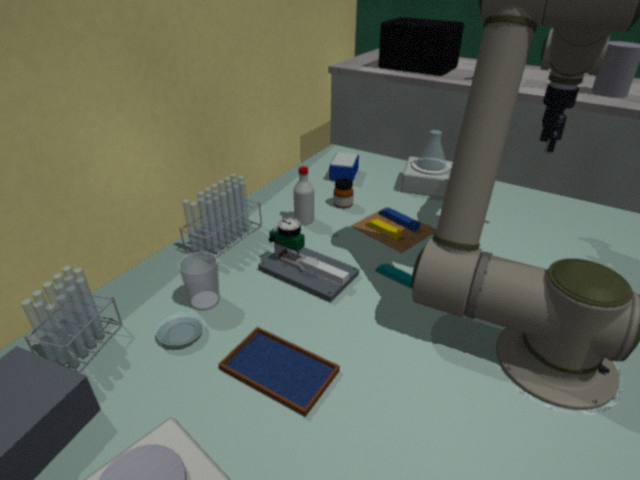

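Top view: master, white, in the stand at (313,248). Sample, blue, on the cork at (450,270). Yellow spare at (423,264), tray at (201,280), and a turquoise look-alike on the table at (350,317), which I leave alone. The only white bar is the one in the stand, and it has the dial above it at (314,204).

```bash
cat > a.py <<'E'
from h import *
z=np.load("top0.npz"); im,d=z["im"],z["d"]; m=env.camera_model("top"); C=cloud(m,d)
hsv=cv2.cvtColor(im,cv2.COLOR_RGB2HSV); H,S,V=cv2.split(hsv)
def roi(x0,x1,y0,y1):
    r=np.zeros((480,640),bool); r[y0:y1,x0:x1]=1; return r
def rep(n,mk,zp):
    mk=cv2.morphologyEx(mk.astype(np.uint8),cv2.MORPH_OPEN,np.ones((2,2)))
    c=max(cv2.findContours(mk,cv2.RETR_EXTERNAL,cv2.CHAIN_APPROX_NONE)[0],key=cv2.contourArea)
    k=np.zeros((480,640),np.uint8); cv2.drawContours(k,[c],-1,1,-1); k=k>0
    zz=np.median(C[k][:,2]); P=ray(m,np.argwhere(k)[:,::-1],zp)[:,:2]
    (cx,cy),(w,h),a=cv2.minAreaRect((P*1000).astype(np.float32))
    if w<h: w,h,a=h,w,a+90
    print(n,"px",k.sum(),"z",round(zz,4),"c",round(cx,1),round(cy,1),"size",round(w,1),round(h,1),"ang",round((a+90)%180-90,1)); return k,(cx,cy,a)
R=roi(280,350,180,290)
for p in [(245,313),(225,296),(260,330),(210,313),(215,313),(280,200),(260,180)]: print(p,im[p],hsv[p],np.round(C[p],3))
rep("master",R&(S<40)&(V>150)&roi(300,325,222,285),.04)
rep("stand",R&(np.abs(C[...,2]-.02)<.012),.02)
k,(cx,cy,a)=rep("sample",roi(430,470,235,305)&(H>100)&(H<125)&(S>120),.026)
P=C[k]; t=(P[:,:2]*1000-[cx,cy])@[np.cos(np.radians(a)),np.sin(np.radians(a))]
for lo in range(-75,75,15):
    q=(t>=lo)&(t<lo+15); print(lo,q.sum(),np.round(np.median(P[q,2])*1000,1) if q.any() else '')
print("axis ang",a)
rep("spare",roi(405,440,235,290)&(H>20)&(H<35)&(S>120),.024)
rep("tray",roi(170,235,230,330)&(S>60)&(np.abs(C[...,2]-.01)<.014),.016)
rep("dial",roi(295,335,180,222)&(C[...,2]>.11),.124)
E
python3 a.py; python3 - <<'E'
import cv2
im=cv2.imread('pics/top0.png'); a=cv2.resize(im[180:290,270:345],None,fx=5,fy=5,interpolation=cv2.INTER_CUBIC); b=cv2.resize(im[220:320,395:475],None,fx=5.5,fy=5.5,interpolation=cv2.INTER_CUBIC)
cv2.imwrite('pics/c1.png',cv2.hconcat([a,b[:550,:420]]))
E
```

```text
(245, 313) [139 138 139] [150   2 139] [0.543 0.011 0.037]
(225, 296) [68 75 80] [103  38  80] [0.597 0.055 0.014]
(260, 330) [69 75 80] [104  35  80] [ 0.506 -0.032  0.021]
(210, 313) [137 138 134] [ 38   7 138] [0.62  0.008 0.123]
(215, 313) [119 119 118] [ 30   2 119] [0.608 0.008 0.121]
(280, 200) [46 59 79] [108 107  79] [0.456 0.304 0.005]
(260, 180) [57 59 58] [75  9 59] [0.508 0.357 0.006]Traceback (most recent call last):
  File "a.py", line 16, in <module>
    rep("master",R&(S<40)&(V>150)&roi(300,325,222,285),.04)
    ~~~^^^^^^^^^^^^^^^^^^^^^^^^^^^^^^^^^^^^^^^^^^^^^^^^^^^^
  File "a.py", line 8, in rep
    c=max(cv2.findContours(mk,cv2.RETR_EXTERNAL,cv2.CHAIN_APPROX_NONE)[0],key=cv2.contourArea)
ValueError: max() iterable argument is empty
```

View pics/c1.png

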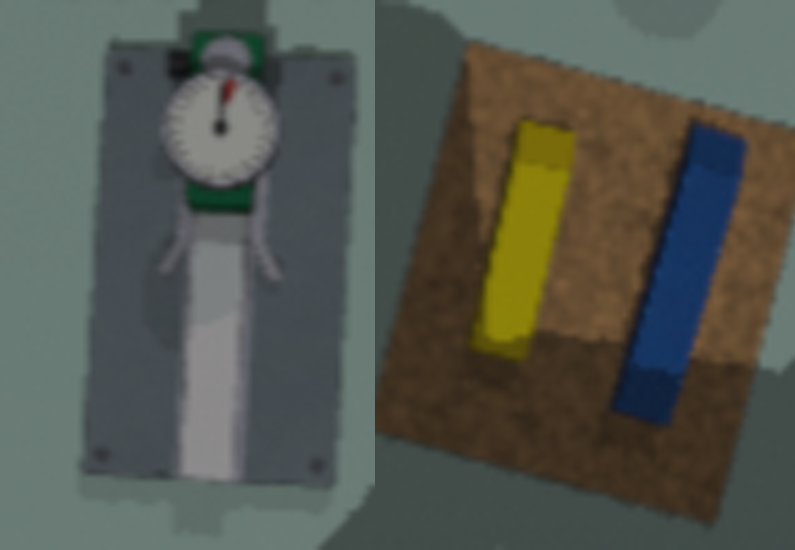

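The crop shows the master in the stand with its nose entering the flare at (222,225). The needle and the red mark both point near +x. The blue bar is upright at right, with a darker slope at its top (718,145), so its nose is likely towards +x. The darker patch at its bottom is shadow. I'll check that by depth.

```bash
sed -i 's/(V>150)&roi(300,325,222,285)/(V>105)\&(C[...,2]>.03)\&roi(300,325,220,285)/; s/(S>120),.026/(S>120),.026/' a.py; python3 a.py | tail -n +8
```

```text
master px 484 z 0.0397 c 523.6 9.4 size 119.7 26.0 ang -3.3
stand px 1623 z 0.0203 c 572.4 -32.5 size 222.0 52.7 ang -3.3
sample px 554 z 0.0253 c 477.3 -340.7 size 137.0 26.6 ang -17.0
-75 36 19.5
-60 54 24.9
-45 62 25.7
-30 60 26.7
-15 61 25.6
0 62 25.1
15 60 25.9
30 63 25.9
45 60 26.4
60 35 24.5
axis ang 162.97571563720703
spare px 519 z 0.0227 c 493.3 -267.7 size 111.1 30.8 ang -14.2
tray px 3213 z 0.0063 c 455.2 296.6 size 197.2 117.5 ang -0.3
dial px 440 z 0.1244 c 628.0 3.6 size 55.6 52.7 ang -0.2
```

The depths agree: the sample's nose is at its +x end, heading −17°. The stand heads −3.3° with its origin near (583, 6) mm, and the dial is at (628, 3.6). The master's nose is about 40 mm short of the stop. I'll move over the master grip point now.

Request:
servo_tool(
  steps=[
    {"tx":2.06,"ty":3.37,"tz":-0.3,"yaw":-1.22,"claw":5.0},
    {"tx":2.06,"ty":3.37,"tz":-0.3,"yaw":-1.22},
    {"tx":2.06,"ty":3.37,"tz":-0.3,"yaw":-1.22},
    {"tx":2.06,"ty":3.37,"tz":-0.3,"yaw":-1.22},
    {"tx":2.06,"ty":3.37,"tz":-0.3,"yaw":-1.22},
    {"tx":2.06,"ty":3.37,"tz":-0.3,"yaw":-1.22},
    {"tx":2.06,"ty":3.37,"tz":-0.3,"yaw":-1.22},
    {"tx":2.06,"ty":3.37,"tz":-0.3,"yaw":-1.22},
    {"tx":2.06,"ty":3.37,"tz":-0.3,"yaw":-1.22},
    {"tx":2.06,"ty":3.37,"tz":-0.3,"yaw":-1.22},
    {"tx":2.06,"ty":3.37,"tz":-0.3,"yaw":-1.22},
    {"tx":2.06,"ty":3.37,"tz":-0.3,"yaw":-1.22},
    {"tx":2.06,"ty":3.37,"tz":-0.3,"yaw":-1.22},
    {"tx":2.06,"ty":3.37,"tz":-0.3,"yaw":-1.22},
    {"tx":2.06,"ty":3.37,"tz":-0.3,"yaw":-1.22},
    {"tx":2.0,"ty":3.4,"tz":-0.3,"yaw":-1.22},
    {},
    {},
  ],
  newtons=40,
)

```text
invalid input at $.steps[1]: expected keys tx, ty, tz, yaw, claw
```

Request:
servo_tool(
  steps=[
    {"tx":2.06,"ty":3.37,"tz":-0.3,"yaw":-1.22,"claw":5.0},
    {"tx":2.06,"ty":3.37,"tz":-0.3,"yaw":-1.22,"claw":5.0},
    {"tx":2.06,"ty":3.37,"tz":-0.3,"yaw":-1.22,"claw":5.0},
    {"tx":2.06,"ty":3.37,"tz":-0.3,"yaw":-1.22,"claw":5.0},
    {"tx":2.06,"ty":3.37,"tz":-0.3,"yaw":-1.22,"claw":5.0},
    {"tx":2.06,"ty":3.37,"tz":-0.3,"yaw":-1.22,"claw":5.0},
    {"tx":2.06,"ty":3.37,"tz":-0.3,"yaw":-1.22,"claw":5.0},
    {"tx":2.06,"ty":3.37,"tz":-0.3,"yaw":-1.22,"claw":5.0},
    {"tx":2.06,"ty":3.37,"tz":-0.3,"yaw":-1.22,"claw":5.0},
    {"tx":2.06,"ty":3.37,"tz":-0.3,"yaw":-1.22,"claw":5.0},
    {"tx":2.06,"ty":3.37,"tz":-0.3,"yaw":-1.22,"claw":5.0},
    {"tx":2.06,"ty":3.37,"tz":-0.3,"yaw":-1.22,"claw":5.0},
    {"tx":2.06,"ty":3.37,"tz":-0.3,"yaw":-1.22,"claw":5.0},
    {"tx":2.06,"ty":3.37,"tz":-0.3,"yaw":-1.22,"claw":5.0},
    {"tx":2.06,"ty":3.37,"tz":-0.3,"yaw":-1.22,"claw":5.0},
    {"tx":2.0,"ty":3.4,"tz":-0.3,"yaw":-1.22,"claw":5.0},
    {"tx":0,"ty":0,"tz":0,"yaw":0,"claw":5.0},
  ],
  newtons=40,
)

```text
time_s: 1.8
position: [0.4846, 0.0149, 0.2016]
tool_rot: [[0.999, -0.052, -0.001], [-0.052, -0.999, 0.001], [-0.001, -0.001, -1.0]]
ft_force: [-0.4, -1.0, 0.5]
grip_width: 0.0497
gripper_force: 0.0
```

```bash
python3 - <<'E'
from h import *
s=env.observe(); m=env.camera_model("wrist"); im,d=env.get_image("wrist"); cv2.imwrite("pics/w1.png",im[...,::-1]); np.savez("w1.npz",im=im,d=d,T=m["T"])
print(np.round(s["position"],4),np.round(s["tool_rot"][:2,0],4),s["ft_force"],s["grip_width"],m["fovy"],np.round(m["T"],3).tolist(),s["time_s"])
# angle of stand, from wrist: predicted dial centre pixel
print(proj(m,[[.628,.0036,.124],[.4837,.0119,.04]]))
E
```

```text
[0.4846 0.0149 0.2016] [ 0.9986 -0.052 ] [-0.36613271 -1.0095926   0.54829701] 0.049664666778026376 65.77608225899488 [[-0.051, -0.952, -0.302, 0.561], [-0.999, 0.048, 0.017, 0.011], [-0.002, 0.303, -0.953, 0.324], [0.0, 0.0, 0.0, 1.0]] 1.8
[[327.37173002 -21.22409277]
 [322.89559776 223.08194793]]
```

View pics/w1.png

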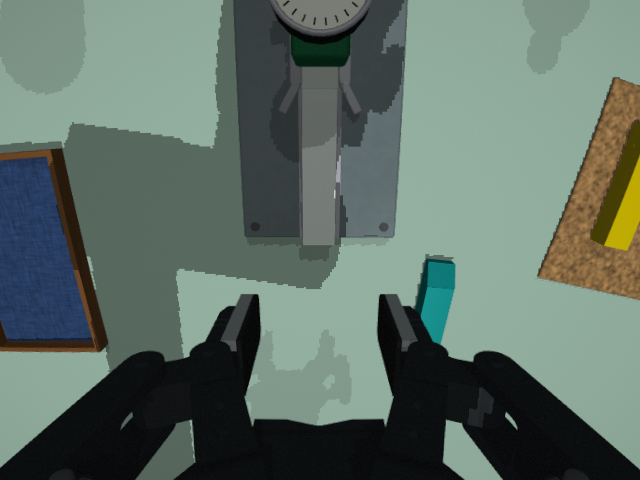

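The wrist view shows the master's top face from about (320,90) to (320,240), the rails at (298,95) and (348,95), and the turquoise look-alike at (435,300), clear of the path. Now I'll refine the bar's line and its rear edge.

```bash
python3 - <<'E'
from h import *
z=np.load("w1.npz"); im,d=z["im"],z["d"]; m=env.camera_model("wrist"); m["T"]=z["T"]; C=cloud(m,d)
mk=(np.abs(C[...,2]-.04)<.004)&(C[...,0]<.575)&(np.abs(C[...,1]-.01)<.03)
P=C[mk]; print(mk.sum(),np.median(P[:,2]))
(c,s,a)=cv2.minAreaRect((P[:,:2]*1000).astype(np.float32)); print(c,s,a)
# robust: midline by x slices
xs=np.arange(.47,.56,.01); ym=[]
for x in xs:
    q=P[np.abs(P[:,0]-x)<.004,1]; ym.append((q.min()+q.max())/2)
print(np.round(ym,4),np.polyfit(xs,ym,1),"rear x",np.percentile(P[:,0],1))
st=(np.abs(C[...,2]-.02)<.003)&(np.abs(C[...,1]-.01)<.1)
print("stand",cv2.minAreaRect((C[st][:,:2]*1000).astype(np.float32)))
E
```

```text
4816 0.03908971854733162
(520.2698974609375, 13.276744842529297) (26.039255142211914, 110.02995300292969) 86.41452026367188
[0.0161 0.0156 0.0155 0.0146 0.0141 0.0136 0.0131 0.0121 0.0117 0.0112] [-0.05670981  0.04296847] rear x 0.46709925126128926
stand ((503.9913635253906, -4.553108215332031), (297.93914794921875, 170.7781524658203), 0.015463992021977901)
```

Request:
servo_tool(
  steps=[
    {"tx":0,"ty":0,"tz":-4.0,"yaw":-0.25,"claw":5.0},
    {"tx":0,"ty":0,"tz":-4.0,"yaw":0,"claw":5.0},
    {"tx":0,"ty":0,"tz":-4.0,"yaw":0,"claw":5.0},
    {"tx":0,"ty":0,"tz":-2.8,"yaw":0,"claw":5.0},
    {"tx":0,"ty":0,"tz":-1.06,"yaw":0,"claw":5.0},
    {"tx":0,"ty":0,"tz":0,"yaw":0,"claw":5.0},
    {"tx":0,"ty":0,"tz":0,"yaw":0,"claw":2.4},
    {"tx":0,"ty":0,"tz":0,"yaw":0,"claw":2.4},
    {"tx":0,"ty":0,"tz":0,"yaw":0,"claw":2.4},
    {"tx":0,"ty":0,"tz":0,"yaw":0,"claw":2.4},
    {"tx":0,"ty":0,"tz":0,"yaw":0,"claw":2.4},
    {"tx":0,"ty":0,"tz":0,"yaw":0,"claw":2.4},
  ],
  newtons=25,
)

```text
time_s: 3.05
position: [0.4843, 0.0114, 0.0453]
tool_rot: [[0.998, -0.06, 0.003], [-0.06, -0.998, -0.001], [0.003, 0.001, -1.0]]
ft_force: [-0.8, -0.7, 8.0]
grip_width: 0.0258
gripper_force: 24.5
```

Request:
servo_tool(
  steps=[
    {"tx":0,"ty":-0.15,"tz":0.1,"yaw":0,"claw":2.4},
    {"tx":0,"ty":-0.15,"tz":0.1,"yaw":0,"claw":2.4},
    {"tx":0,"ty":0,"tz":0,"yaw":0,"claw":2.4},
  ],
)

```text
time_s: 3.35
position: [0.4838, 0.0089, 0.046]
tool_rot: [[0.998, -0.06, 0.001], [-0.06, -0.998, 0.0], [0.001, -0.0, -1.0]]
ft_force: [2.1, 4.5, -2.3]
grip_width: 0.0256
gripper_force: 29.4
```

```bash
python3 -c "
from h import *
s=env.observe(); print(s['position'],s['ft_force'],s['wrist_torque'],s['q'])"
```

```text
[0.48376019 0.00887018 0.04601023] [ 2.1017399   4.46398793 -2.29514199] [ 0.86834209 -0.39531372  0.4832706 ] [-1.30197054e+01  3.05085382e+01  1.00622360e+02  4.04120457e-02
  4.88249744e+01  8.03708965e+01]
```

Request:
servo_tool(
  steps=[
    {"tx":0,"ty":0.12,"tz":0,"yaw":0,"claw":2.4},
    {"tx":0,"ty":0.12,"tz":-0.03,"yaw":0,"claw":2.4},
    {"tx":0,"ty":0,"tz":0,"yaw":0,"claw":2.4},
  ],
)

```text
time_s: 3.65
position: [0.4834, 0.011, 0.0454]
tool_rot: [[0.998, -0.061, -0.0], [-0.061, -0.998, -0.0], [-0.0, 0.0, -1.0]]
ft_force: [0.3, -0.4, -1.4]
grip_width: 0.0255
gripper_force: 24.8
```

Request:
servo_tool(
  steps=[
    {"tx":0.3,"ty":-0.017,"tz":0,"yaw":0,"claw":2.4},
    {"tx":0.3,"ty":-0.017,"tz":0,"yaw":0,"claw":2.4},
    {"tx":0.3,"ty":-0.017,"tz":0,"yaw":0,"claw":2.4},
    {"tx":0.3,"ty":-0.017,"tz":0,"yaw":0,"claw":2.4},
    {"tx":0.3,"ty":-0.017,"tz":0,"yaw":0,"claw":2.4},
    {"tx":0,"ty":0,"tz":0,"yaw":0,"claw":2.4},
  ],
)

```text
time_s: 4.25
position: [0.4976, 0.0106, 0.0453]
tool_rot: [[0.998, -0.06, -0.003], [-0.06, -0.998, 0.001], [-0.003, -0.0, -1.0]]
ft_force: [-5.6, 1.3, 3.5]
grip_width: 0.0255
gripper_force: 24.2
```

Request:
servo_tool(
  steps=[
    {"tx":0.1,"ty":-0.006,"tz":0,"yaw":0,"claw":2.4},
    {"tx":0.1,"ty":-0.006,"tz":0,"yaw":0,"claw":2.4},
    {"tx":0.1,"ty":-0.006,"tz":0,"yaw":0,"claw":2.4},
    {"tx":0,"ty":0,"tz":0,"yaw":0,"claw":2.4},
  ],
)

```text
time_s: 4.65
position: [0.4996, 0.0106, 0.0453]
tool_rot: [[0.998, -0.06, -0.005], [-0.06, -0.998, 0.001], [-0.005, -0.001, -1.0]]
ft_force: [-9.9, 2.1, 5.5]
grip_width: 0.0254
gripper_force: 24.1
```

```bash
python3 - <<'E'
from h import *
a,_=env.get_image("top"); b,_=env.get_image("side")
A=cv2.resize(a[180:290,280:350],None,fx=5,fy=5,interpolation=cv2.INTER_CUBIC); B=cv2.resize(b[210:310,250:365],None,fx=3.9,fy=5.5,interpolation=cv2.INTER_CUBIC)
cv2.imwrite("pics/c2.png",cv2.hconcat([A,B])[...,::-1])
E
```

```text
(no output)
```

View pics/c2.png

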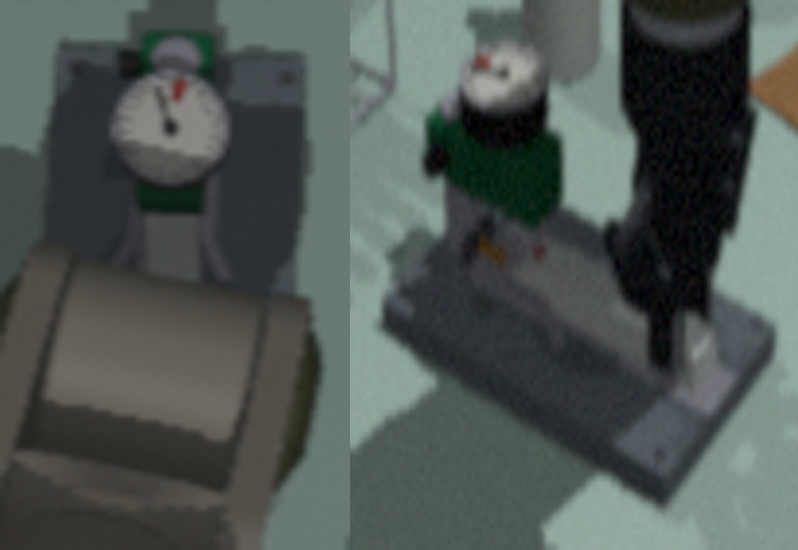

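The needle is at about 0.38 rad, so the tip is still climbing the slope. The −10 N is therefore slope drag, not the stop. The brass screw shows in the side view at about (286,255), so I can measure its face there.

```bash
python3 - <<'E'
from h import *
m=env.camera_model("side"); im,d=env.get_image("side"); C=cloud(m,d)
H,S,V=cv2.split(cv2.cvtColor(im,cv2.COLOR_RGB2HSV))
mk=(H>8)&(H<28)&(S>90)&(V>50); r=np.zeros_like(mk); r[245:265,270:300]=1; mk&=r
uv=np.argwhere(mk)[:,::-1]; a=np.radians(-3.3); o=np.array([.5831,.0062])
P=ray(m,uv,.0265)[:,:2]; sx=(P-o)@[np.cos(a),np.sin(a)]; sy=(P-o)@[-np.sin(a),np.cos(a)]
for u,x,y,c in zip(uv,sx,sy,C[mk]): print(u,round(x*1000,1),round(y*1000,1),np.round(c,3),im[u[1],u[0]])
E
```

```text
[283 254] 70.0 4.6 [0.651 0.009 0.029] [56 45 26]
[284 254] 67.9 3.1 [0.65  0.006 0.027] [56 43 19]
[285 254] 65.8 1.7 [0.648 0.005 0.028] [55 46 22]
[286 254] 63.7 0.2 [ 0.651 -0.003  0.022] [54 44 33]
[283 255] 67.2 8.1 [0.649 0.012 0.028] [57 49 30]
[284 255] 65.1 6.7 [0.646 0.013 0.029] [62 51 30]
[285 255] 63.0 5.2 [0.647 0.007 0.026] [62 46 21]
[286 255] 60.9 3.7 [0.645 0.005 0.026] [59 46 20]
[287 255] 58.8 2.3 [0.641 0.006 0.027] [65 50 30]
[288 255] 56.7 0.8 [0.638 0.006 0.029] [57 47 31]
[285 256] 60.3 8.7 [0.645 0.01  0.025] [60 52 38]
[286 256] 58.2 7.2 [0.641 0.01  0.027] [63 53 32]
[287 256] 56.1 5.8 [0.639 0.009 0.027] [63 48 28]
[288 256] 54.0 4.3 [0.636 0.009 0.028] [59 47 25]
[289 256] 51.9 2.9 [0.637 0.004 0.024] [56 45 29]
[287 257] 53.4 9.3 [0.638 0.011 0.026] [60 50 37]
[288 257] 51.3 7.8 [0.634 0.012 0.027] [59 50 36]
```

Request:
servo_tool(
  steps=[
    {"tx":0.1,"ty":-0.006,"tz":0,"yaw":0,"claw":2.4},
    {"tx":0.1,"ty":-0.006,"tz":0,"yaw":0,"claw":2.4},
    {"tx":0.1,"ty":-0.006,"tz":0,"yaw":0,"claw":2.4},
    {"tx":0.1,"ty":-0.006,"tz":0,"yaw":0,"claw":2.4},
    {"tx":0.1,"ty":-0.006,"tz":0,"yaw":0,"claw":2.4},
    {"tx":0,"ty":0,"tz":0,"yaw":0,"claw":2.4},
  ],
)

```text
time_s: 5.4
position: [0.5054, 0.0103, 0.0453]
tool_rot: [[0.998, -0.06, -0.003], [-0.06, -0.998, 0.001], [-0.003, -0.001, -1.0]]
ft_force: [-5.8, 1.8, 3.6]
grip_width: 0.0254
gripper_force: 24.4
```

Request:
servo_tool(
  steps=[
    {"tx":0.1,"ty":0.02,"tz":0.04,"yaw":0,"claw":2.4},
    {"tx":0.1,"ty":0.01,"tz":0.04,"yaw":0,"claw":2.4},
    {"tx":0.05,"ty":-0.003,"tz":0,"yaw":0,"claw":2.4},
    {"tx":0,"ty":0,"tz":0,"yaw":0,"claw":2.4},
  ],
)

```text
time_s: 5.8
position: [0.5088, 0.0102, 0.046]
tool_rot: [[0.998, -0.06, -0.001], [-0.06, -0.998, 0.0], [-0.001, -0.0, -1.0]]
ft_force: [-3.5, 3.1, -2.5]
grip_width: 0.0257
gripper_force: 24.9
```

Request:
servo_tool(
  steps=[
    {"tx":0.06,"ty":0.02,"tz":-0.02,"yaw":0,"claw":2.4},
    {"tx":0.06,"ty":0.02,"tz":-0.02,"yaw":0,"claw":2.4},
    {"tx":0.06,"ty":0.0,"tz":0,"yaw":0,"claw":2.4},
    {"tx":0,"ty":0,"tz":0,"yaw":0,"claw":2.4},
  ],
)

```text
time_s: 6.2
position: [0.5111, 0.0103, 0.0459]
tool_rot: [[0.998, -0.06, 0.001], [-0.06, -0.998, -0.0], [0.001, 0.0, -1.0]]
ft_force: [-2.3, 1.6, -1.3]
grip_width: 0.0256
gripper_force: 24.5
```

Request:
servo_tool(
  steps=[
    {"tx":0.06,"ty":0.0,"tz":0,"yaw":0,"claw":2.4},
    {"tx":0.06,"ty":0.0,"tz":0,"yaw":0,"claw":2.4},
    {"tx":0.0,"ty":0.0,"tz":0,"yaw":0,"claw":2.4},
  ],
)

```text
time_s: 6.5
position: [0.5122, 0.0103, 0.0459]
tool_rot: [[0.998, -0.06, 0.0], [-0.06, -0.998, -0.0], [0.001, 0.0, -1.0]]
ft_force: [-3.4, 0.1, -1.2]
grip_width: 0.0252
gripper_force: 24.4
```

Request:
servo_tool(
  steps=[
    {"tx":0.06,"ty":0.0,"tz":0,"yaw":0,"claw":2.4},
    {"tx":0.06,"ty":0.0,"tz":0,"yaw":0,"claw":2.4},
    {"tx":0.0,"ty":0.0,"tz":0,"yaw":0,"claw":2.4},
  ],
)

```text
time_s: 6.8
position: [0.5134, 0.0104, 0.0459]
tool_rot: [[0.998, -0.06, 0.0], [-0.06, -0.998, -0.0], [0.0, 0.0, -1.0]]
ft_force: [-2.5, 0.1, -2.2]
grip_width: 0.0256
gripper_force: 24.4
```

Request:
servo_tool(
  steps=[
    {"tx":0.06,"ty":-0.003,"tz":0,"yaw":0,"claw":2.4},
    {"tx":0.06,"ty":-0.003,"tz":0,"yaw":0,"claw":2.4},
    {"tx":0.04,"ty":0.0,"tz":0,"yaw":0,"claw":2.4},
    {"tx":0.0,"ty":0.0,"tz":0,"yaw":0,"claw":2.4},
  ],
)

```text
time_s: 7.2
position: [0.5142, 0.0104, 0.0456]
tool_rot: [[0.998, -0.06, -0.002], [-0.06, -0.998, 0.0], [-0.002, -0.0, -1.0]]
ft_force: [-5.5, 0.3, -2.3]
grip_width: 0.0258
gripper_force: 24.4
```

Request:
servo_tool(
  steps=[
    {"tx":0.04,"ty":0.0,"tz":0,"yaw":0,"claw":2.4},
    {"tx":0.0,"ty":0.0,"tz":0,"yaw":0,"claw":2.4},
    {"tx":0.0,"ty":0.0,"tz":0,"yaw":0,"claw":2.4},
  ],
)

```text
time_s: 7.5
position: [0.5142, 0.0105, 0.0456]
tool_rot: [[0.998, -0.06, -0.003], [-0.06, -0.998, 0.0], [-0.003, -0.0, -1.0]]
ft_force: [-7.5, -1.1, -1.7]
grip_width: 0.0258
gripper_force: 24.4
```

Contact at the stop: no advance, and the force rises with command, about 5 N over the sliding drag. The nose is at 51 mm, as the camera measured. Now I'll release, rise and look at the dial.

Request:
servo_tool(
  steps=[
    {"tx":0,"ty":0,"tz":0,"yaw":0,"claw":4.5},
    {"tx":0,"ty":0,"tz":0,"yaw":0,"claw":4.5},
    {"tx":0,"ty":0,"tz":0,"yaw":0,"claw":4.5},
    {"tx":0,"ty":0,"tz":2,"yaw":0,"claw":7.5},
    {"tx":0,"ty":0,"tz":4.6,"yaw":0,"claw":7.5},
    {"tx":0,"ty":0,"tz":4.6,"yaw":0,"claw":7.5},
    {"tx":0,"ty":0,"tz":4.6,"yaw":0,"claw":7.5},
    {"tx":1.8,"ty":-0.1,"tz":4.4,"yaw":0,"claw":7.5},
    {"tx":1.8,"ty":-0.1,"tz":0,"yaw":0,"claw":7.5},
    {"tx":0,"ty":0,"tz":0,"yaw":0,"claw":7.5},
  ],
)

```text
time_s: 8.5
position: [0.5528, 0.0081, 0.2487]
tool_rot: [[0.998, -0.06, 0.004], [-0.06, -0.998, -0.001], [0.004, 0.0, -1.0]]
ft_force: [-1.8, 0.2, -0.2]
grip_width: 0.0751
gripper_force: 0.0
```

```bash
cat > dial.py <<'E'
from h import *
import sys
s=env.observe(); m=env.camera_model("wrist"); im,d=env.get_image("wrist"); n=sys.argv[1]; np.savez(n+".npz",im=im,d=d,T=m["T"])
C=cloud(m,d); print("tcp",np.round(s["position"],4),"t",s["time_s"])
near=np.hypot(C[...,0]-.628,C[...,1]-.004)<.045
hi=near&(np.abs(C[...,2]-.124)<.006)
P=ray(m,np.argwhere(hi)[:,::-1],.124)[:,:2]; (c,r)=cv2.minEnclosingCircle((P*1000).astype(np.float32))
print("rim",np.round(c,1),"r",round(r,1),"z",np.median(C[hi][:,2]))
H,S,V=cv2.split(cv2.cvtColor(im,cv2.COLOR_RGB2HSV)); c=np.array(c)/1000
pix=ray(m,np.argwhere(np.ones((480,640)))[:,::-1],.124)[:,:2].reshape(480,640,2)-c; R=np.linalg.norm(pix,axis=2); A=np.arctan2(pix[...,1],pix[...,0])+np.radians(3.3)
red=(R<.025)&((H<8)|(H>172))&(S>110)&(V>40)
ang=lambda k:np.angle(np.exp(1j*A[k]).mean())
print("bezel",round(ang(red),3),red.sum(),"r",round(R[red].mean()*1000,1) if red.any() else 0)
blk=(R<.0195)&(R>.007)&(V<75)&~red; print("needle",round(ang(blk),3),blk.sum(),"spread",round(A[blk].std(),3) if blk.any() else 0)
v,u=np.argwhere(near).min(0); v2,u2=np.argwhere(near).max(0); cr=im[max(v-10,0):v2+10,max(u-10,0):u2+10]
cv2.imwrite(f"pics/{n}.png",cv2.resize(cr,None,fx=2.5,fy=2.5)[:600,:800,::-1])
E
python3 dial.py d1
```

```text
tcp [0.5528 0.0081 0.2487] t 8.5
rim [630.1   6.8] r 28.0 z 0.12378370043236918
bezel -0.146 155 r 18.5
needle 0.943 82 spread 0.683
```

View pics/d1.png

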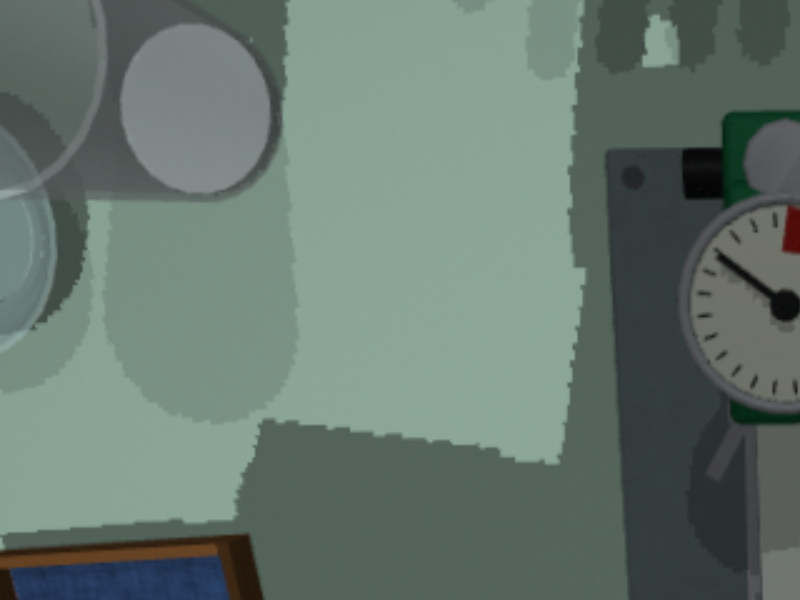

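The crop shows the needle tip at (718,252), the hub at (785,305) and the red mark at (797,230). The mark is right of up (about −0.15 rad) and the needle about 0.92 rad to the left. Next I grip the rim.

Request:
servo_tool(
  steps=[
    {"tx":2.6,"ty":-0.14,"tz":0,"yaw":0,"claw":7.5},
    {"tx":2.6,"ty":-0.14,"tz":0,"yaw":0,"claw":7.5},
    {"tx":2.4,"ty":-0.14,"tz":-2.5,"yaw":0,"claw":7.5},
    {"tx":0,"ty":0,"tz":-4,"yaw":0,"claw":7.5},
    {"tx":0,"ty":0,"tz":-4,"yaw":0,"claw":7.5},
    {"tx":0,"ty":0,"tz":-2.0,"yaw":0,"claw":7.5},
    {"tx":0,"ty":0,"tz":0,"yaw":0,"claw":7.5},
  ],
)

```text
time_s: 9.25
position: [0.6248, 0.0045, 0.1189]
tool_rot: [[0.998, -0.06, -0.008], [-0.06, -0.998, 0.002], [-0.008, -0.001, -1.0]]
ft_force: [-0.7, -0.0, 0.8]
grip_width: 0.075
gripper_force: 0.0
```

```bash
python3 - <<'E'
from h import *
z=np.load("d1.npz"); im=z["im"]; m=env.camera_model("wrist"); m["T"]=z["T"]; V=cv2.cvtColor(im,cv2.COLOR_RGB2HSV)[...,2]
c=np.array([.6301,.0068]); p=ray(m,np.argwhere(np.ones((480,640)))[:,::-1],.124)[:,:2].reshape(480,640,2)-c
R=np.hypot(*p.transpose(2,0,1)); A=np.arctan2(p[...,1],p[...,0])+np.radians(3.3)
k=(R>.009)&(R<.02)&(A>.5)&(A<1.4); 
for t in (40,50,60,70): q=k&(V<t); print(t,q.sum(),np.median(A[q]) if q.any() else '')
s=env.observe(); print(s["position"],s["q"],s["ft_force"])
E
```

```text
40 44 0.9450266005188012
50 55 0.9461384791891406
60 62 0.9474559572033523
70 66 0.9450266005188012
[0.62481606 0.00447186 0.11888748] [-1.04282775e+01  3.58953495e+01  7.23819071e+01 -1.88104998e-03
  7.22077697e+01  8.30300962e+01] [-0.68380099 -0.00586744  0.83245798]
```

Request:
servo_tool(
  steps=[
    {"tx":0.2,"ty":-0.03,"tz":0.2,"yaw":0,"claw":7.5},
    {"tx":0.15,"ty":0,"tz":0.1,"yaw":0,"claw":7.5},
    {"tx":0,"ty":0,"tz":0,"yaw":0,"claw":5.4},
    {"tx":0,"ty":0,"tz":0,"yaw":0,"claw":5.4},
    {"tx":0,"ty":0,"tz":0,"yaw":0,"claw":5.4},
    {"tx":0,"ty":0,"tz":0,"yaw":0,"claw":5.4},
    {"tx":0,"ty":0,"tz":0,"yaw":0,"claw":5.4},
  ],
)

```text
time_s: 9.95
position: [0.6315, 0.0062, 0.1283]
tool_rot: [[0.998, -0.059, 0.005], [-0.059, -0.998, 0.004], [0.004, -0.004, -1.0]]
ft_force: [0.2, 10.7, 8.8]
grip_width: 0.0547
gripper_force: 26.0
```

Request:
servo_tool(
  steps=[
    {"tx":0,"ty":0.12,"tz":0.15,"yaw":0,"claw":5.4},
    {"tx":0,"ty":0.1,"tz":0.15,"yaw":0,"claw":5.4},
    {"tx":0,"ty":0,"tz":0,"yaw":0,"claw":5.4},
  ],
)

```text
time_s: 10.25
position: [0.6315, 0.0064, 0.1286]
tool_rot: [[0.998, -0.06, 0.002], [-0.06, -0.998, 0.001], [0.002, -0.001, -1.0]]
ft_force: [6.9, 0.2, -8.9]
grip_width: 0.0546
gripper_force: 30.3
```

Request:
servo_tool(
  steps=[
    {"tx":0.1,"ty":0,"tz":-0.15,"yaw":0,"claw":5.4},
    {"tx":0,"ty":0,"tz":0,"yaw":5,"claw":5.4},
    {"tx":0,"ty":0,"tz":0,"yaw":7.2,"claw":5.4},
    {"tx":0,"ty":0,"tz":0,"yaw":7.2,"claw":5.4},
    {"tx":0,"ty":0,"tz":0,"yaw":7.2,"claw":5.4},
    {"tx":0,"ty":0,"tz":0,"yaw":7.2,"claw":5.4},
    {"tx":0,"ty":0,"tz":0,"yaw":7.2,"claw":5.4},
    {"tx":0,"ty":0,"tz":0,"yaw":7.2,"claw":5.4},
    {"tx":0,"ty":0,"tz":0,"yaw":7.2,"claw":5.4},
    {"tx":0,"ty":0,"tz":0,"yaw":7.2,"claw":5.4},
    {"tx":0,"ty":0,"tz":0,"yaw":0,"claw":5.4},
    {"tx":0,"ty":0,"tz":0,"yaw":0,"claw":5.4},
  ],
)

```text
time_s: 11.45
position: [0.6311, 0.007, 0.1284]
tool_rot: [[0.512, 0.859, -0.001], [0.859, -0.512, 0.001], [0.001, -0.001, -1.0]]
ft_force: [-3.5, 4.1, 4.7]
grip_width: 0.0548
gripper_force: 31.5
```

Request:
servo_tool(
  steps=[
    {"tx":0,"ty":0,"tz":0,"yaw":0,"claw":7.5},
    {"tx":0,"ty":0,"tz":0,"yaw":0,"claw":7.5},
    {"tx":0,"ty":0,"tz":0,"yaw":0,"claw":7.5},
    {"tx":0,"ty":0,"tz":2,"yaw":0,"claw":7.5},
    {"tx":0,"ty":0,"tz":4,"yaw":0,"claw":7.5},
    {"tx":0,"ty":0,"tz":4,"yaw":-7.2,"claw":7.5},
    {"tx":-0.2,"ty":0,"tz":2,"yaw":-8,"claw":7.5},
    {"tx":-1.6,"ty":0,"tz":0,"yaw":-8,"claw":7.5},
    {"tx":-1.6,"ty":0,"tz":0,"yaw":-8,"claw":7.5},
    {"tx":-1.6,"ty":0,"tz":0,"yaw":-8,"claw":7.5},
    {"tx":-1.6,"ty":0,"tz":0,"yaw":-8,"claw":7.5},
    {"tx":-1.2,"ty":0,"tz":0,"yaw":-8,"claw":7.5},
    {"tx":0,"ty":0,"tz":0,"yaw":-7.2,"claw":7.5},
    {"tx":0,"ty":0,"tz":0,"yaw":0,"claw":7.5},
  ],
)

```text
time_s: 12.85
position: [0.5536, 0.0059, 0.2476]
tool_rot: [[0.998, -0.058, 0.001], [-0.058, -0.998, -0.0], [0.001, 0.0, -1.0]]
ft_force: [0.2, 0.3, -0.1]
grip_width: 0.0748
gripper_force: 0.0
```

```bash
sed -i 's/^blk=.*/blk=(R<.0195)\&(R>.009)\&(V<60)\&~red\&(A>.5)\&(A<1.4); print("needle",round(np.median(A[blk]),3),blk.sum(),"spread",round(A[blk].std(),3))/; s/^v,u=.*/u,v=proj(m,[[.63,.0065,.124]])[0].astype(int); cr=im[max(v-75,0):v+75,max(u-90,0):u+90]/; s/fx=2.5,fy=2.5/fx=3,fy=3/' dial.py; python3 dial.py d2
```

```text
tcp [0.5536 0.0059 0.2476] t 12.85
rim [630.1   6.8] r 28.0 z 0.12377090197957928
bezel 0.954 106 r 19.2
needle 0.946 52 spread 0.043
```

View pics/d2.png

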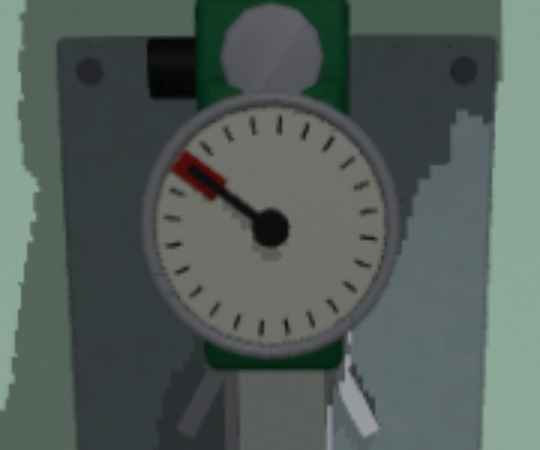

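The needle lies centred on the red mark at (200,175) in the crop: bezel 0.954 against needle 0.946. Now I fetch the master.

Request:
servo_tool(
  steps=[
    {"tx":-2.0,"ty":0.23,"tz":0,"yaw":0,"claw":4.5},
    {"tx":-1.94,"ty":0.23,"tz":-2,"yaw":0,"claw":4.5},
    {"tx":0,"ty":0,"tz":-4.5,"yaw":0,"claw":4.5},
    {"tx":0,"ty":0,"tz":-4.5,"yaw":0,"claw":4.5},
    {"tx":0,"ty":0,"tz":-4.5,"yaw":0,"claw":4.5},
    {"tx":0,"ty":0,"tz":-3.0,"yaw":0,"claw":4.5},
    {"tx":0,"ty":0,"tz":-1.5,"yaw":0,"claw":4.5},
    {"tx":0,"ty":0,"tz":0,"yaw":0,"claw":4.5},
    {"tx":0,"ty":0,"tz":0,"yaw":0,"claw":2.4},
    {"tx":0,"ty":0,"tz":0,"yaw":0,"claw":2.4},
    {"tx":0,"ty":0,"tz":0,"yaw":0,"claw":2.4},
    {"tx":0,"ty":0,"tz":0,"yaw":0,"claw":2.4},
  ],
  newtons=40,
)

```text
time_s: 14.1
position: [0.515, 0.0107, 0.0483]
tool_rot: [[0.998, -0.056, 0.002], [-0.056, -0.998, -0.0], [0.002, 0.0, -1.0]]
ft_force: [-0.0, 1.7, 5.4]
grip_width: 0.0246
gripper_force: 40.1
```

Request:
servo_tool(
  steps=[
    {"tx":-0.3,"ty":0.017,"tz":0.1,"yaw":0,"claw":2.2},
    {"tx":-0.6,"ty":0.035,"tz":0,"yaw":0,"claw":2.2},
    {"tx":-0.8,"ty":0.046,"tz":0,"yaw":0,"claw":2.2},
    {"tx":-0.8,"ty":0.046,"tz":0,"yaw":0,"claw":2.2},
    {"tx":-0.8,"ty":0.046,"tz":0,"yaw":0,"claw":2.2},
    {"tx":-0.8,"ty":0.046,"tz":0,"yaw":0,"claw":2.2},
    {"tx":-0.8,"ty":0.046,"tz":0,"yaw":0,"claw":2.2},
    {"tx":-0.8,"ty":0.046,"tz":0,"yaw":0,"claw":2.2},
    {"tx":-0.8,"ty":0.046,"tz":0,"yaw":0,"claw":2.2},
    {"tx":-0.8,"ty":0.046,"tz":0,"yaw":0,"claw":2.2},
    {"tx":0,"ty":0,"tz":0,"yaw":0,"claw":2.2},
  ],
  newtons=60,
)

```text
time_s: 15.2
position: [0.4395, 0.0151, 0.0483]
tool_rot: [[0.998, -0.057, -0.003], [-0.057, -0.998, 0.0], [-0.003, -0.0, -1.0]]
ft_force: [-4.4, -0.1, 8.0]
grip_width: 0.024
gripper_force: 60.1
```

Request:
servo_tool(
  steps=[
    {"tx":0,"ty":0,"tz":1.5,"yaw":0,"claw":2.2},
    {"tx":0,"ty":0,"tz":3,"yaw":0,"claw":2.2},
    {"tx":0,"ty":0,"tz":3,"yaw":0,"claw":2.2},
    {"tx":-0.3,"ty":2,"tz":0,"yaw":0.4,"claw":2.2},
    {"tx":-0.4,"ty":3.5,"tz":0,"yaw":0.4,"claw":2.2},
    {"tx":-0.4,"ty":3.5,"tz":0,"yaw":0.4,"claw":2.2},
    {"tx":-0.4,"ty":3.5,"tz":0,"yaw":0.4,"claw":2.2},
    {"tx":-0.4,"ty":3.5,"tz":0,"yaw":0.4,"claw":2.2},
    {"tx":-0.4,"ty":3.5,"tz":0,"yaw":0.4,"claw":2.2},
    {"tx":-0.4,"ty":3.5,"tz":0,"yaw":0.4,"claw":2.2},
    {"tx":-0.4,"ty":3.2,"tz":0,"yaw":0.3,"claw":2.2},
    {"tx":-0.35,"ty":2,"tz":0,"yaw":0.2,"claw":2.2},
    {"tx":0,"ty":0,"tz":-2,"yaw":0,"claw":2.2},
    {"tx":0,"ty":0,"tz":-2.5,"yaw":0,"claw":2.2},
    {"tx":0,"ty":0,"tz":0,"yaw":0,"claw":2.2},
    {"tx":0,"ty":0,"tz":0,"yaw":0,"claw":2.2},
  ],
)

```text
time_s: 16.8
position: [0.4064, 0.2966, 0.0782]
tool_rot: [[1.0, 0.001, -0.002], [0.001, -1.0, -0.001], [-0.002, 0.001, -1.0]]
ft_force: [-0.2, -0.6, -1.8]
grip_width: 0.0243
gripper_force: 59.7
```

```bash
python3 - <<'E'
from h import *
s=env.observe(); m=env.camera_model("wrist"); im,d=env.get_image("wrist"); cv2.imwrite("pics/w2.png",im[...,::-1]); C=cloud(m,d)
print(s["position"],s["ft_force"],s["wrist_torque"])
hsv=cv2.cvtColor(im,cv2.COLOR_RGB2HSV); k=(hsv[...,1]<30)&(hsv[...,2]>90)&(np.abs(C[...,1]-.297)<.03)&(C[...,0]>.4)&(C[...,0]<.56)&(C[...,2]>.02)
P=C[k]; print(k.sum(),cv2.minAreaRect((P[:,:2]*1000).astype(np.float32)))
for x in np.arange(.42,.53,.015): q=np.abs(P[:,0]-x)<.004; print(round(x,3),np.round(np.median(P[q,2]),4) if q.any() else '')
E
```

```text
[0.40637509 0.29660392 0.07818957] [-0.15231915 -0.63993594 -1.81716978] [-0.05882805  0.14407214 -0.00070706]
25007 ((462.3761901855469, 297.3193359375), (124.92340087890625, 37.10641098022461), 0.7098239064216614)
0.42 0.0691
0.435 0.0684
0.45 0.0682
0.465 0.0681
0.48 0.0679
0.495 0.0678
0.51 0.0654
0.525 0.058
```

View pics/w2.png

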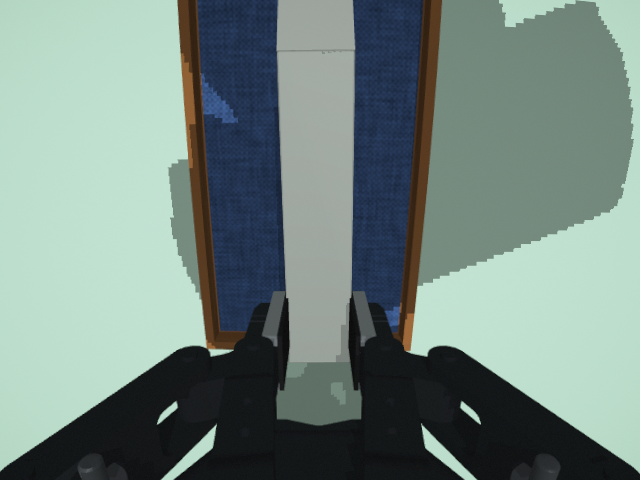

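The picture shows the master level over the tray, with its slope edge at (315,50) and clear of the walls. The tilt is about 1°, the centre x about 0.457. I lower it now.

Request:
servo_tool(
  steps=[
    {"tx":0,"ty":0,"tz":-1.5,"yaw":0,"claw":2.2},
    {"tx":0,"ty":0,"tz":-1.5,"yaw":0,"claw":2.2},
    {"tx":0,"ty":0,"tz":-0.8,"yaw":0,"claw":2.2},
    {"tx":0,"ty":0,"tz":-0.2,"yaw":0,"claw":2.2},
    {"tx":0,"ty":0,"tz":-0.15,"yaw":0,"claw":2.2},
    {"tx":0,"ty":0,"tz":0,"yaw":0,"claw":2.2},
  ],
)

```text
time_s: 17.45
position: [0.4071, 0.297, 0.0374]
tool_rot: [[1.0, 0.001, 0.001], [0.001, -1.0, 0.0], [0.001, -0.0, -1.0]]
ft_force: [0.5, -0.4, -2.8]
grip_width: 0.0239
gripper_force: 59.7
```

Request:
servo_tool(
  steps=[
    {"tx":0,"ty":0,"tz":-0.15,"yaw":0,"claw":2.2},
    {"tx":0,"ty":0,"tz":-0.15,"yaw":0,"claw":2.2},
    {"tx":0,"ty":0,"tz":0,"yaw":0,"claw":2.2},
  ],
)

```text
time_s: 17.75
position: [0.4069, 0.2969, 0.0339]
tool_rot: [[1.0, 0.001, 0.0], [0.001, -1.0, 0.0], [0.0, -0.0, -1.0]]
ft_force: [-0.0, 0.3, -1.5]
grip_width: 0.0245
gripper_force: 59.8
```

Request:
servo_tool(
  steps=[
    {"tx":0,"ty":0,"tz":-0.08,"yaw":0,"claw":2.2},
    {"tx":0,"ty":0,"tz":0,"yaw":0,"claw":4.5},
    {"tx":0,"ty":0,"tz":0,"yaw":0,"claw":4.5},
    {"tx":0,"ty":0,"tz":0,"yaw":0,"claw":4.5},
    {"tx":0,"ty":0,"tz":0,"yaw":0,"claw":4.5},
    {"tx":0,"ty":0,"tz":2,"yaw":0,"claw":4.5},
    {"tx":0,"ty":0,"tz":4.5,"yaw":0,"claw":4.5},
    {"tx":0,"ty":0,"tz":4.5,"yaw":0,"claw":4.5},
    {"tx":0,"ty":0,"tz":4,"yaw":0,"claw":4.5},
  ],
  newtons=40,
)

```text
time_s: 18.65
position: [0.4067, 0.2968, 0.1852]
tool_rot: [[1.0, 0.001, 0.001], [0.001, -1.0, 0.0], [0.001, -0.0, -1.0]]
ft_force: [0.9, 0.3, -0.1]
grip_width: 0.0451
gripper_force: 0.0
```

```bash
python3 - <<'E'
from h import *
s=env.observe(); m=env.camera_model("wrist"); im,d=env.get_image("wrist"); C=cloud(m,d)
print(s["position"],s["ft_force"],s["time_s"])
hsv=cv2.cvtColor(im,cv2.COLOR_RGB2HSV); k=(hsv[...,1]<30)&(hsv[...,2]>90)&(np.abs(C[...,1]-.297)<.03)&(C[...,0]>.36)&(C[...,0]<.55)&(C[...,2]>.01)&(C[...,2]<.035)
P=C[k]; print(k.sum(),cv2.minAreaRect((P[:,:2]*1000).astype(np.float32)))
for x in np.arange(.39,.54,.015): q=np.abs(P[:,0]-x)<.004; print(round(x,3),np.round(np.median(P[q,2]),4) if q.any() else '')
E
```

```text
[0.4067001  0.29681323 0.18521801] [ 0.88602176  0.29151569 -0.13948352] 18.65
6193 ((457.0350646972656, 298.2174072265625), (139.2122344970703, 25.81602668762207), 0.5539962649345398)
0.39 0.024
0.405 0.024
0.42 0.0241
0.435 0.024
0.45 0.0241
0.465 0.0243
0.48 0.0241
0.495 0.0241
0.51 0.0224
0.525 0.0146
0.54
```

The master is flat in the tray at (457,298) with its top at 24 mm. Now over to the blue bar.

Request:
servo_tool(
  steps=[
    {"tx":0.14,"ty":-3.0,"tz":0,"yaw":-1,"claw":5.0},
    {"tx":0.14,"ty":-4.0,"tz":0,"yaw":-1,"claw":5.0},
    {"tx":0.14,"ty":-4.0,"tz":0,"yaw":-1,"claw":5.0},
    {"tx":0.14,"ty":-4.0,"tz":0,"yaw":-1,"claw":5.0},
    {"tx":0.14,"ty":-4.0,"tz":0,"yaw":-1,"claw":5.0},
    {"tx":0.14,"ty":-4.0,"tz":0,"yaw":-1,"claw":5.0},
    {"tx":0.14,"ty":-4.0,"tz":0,"yaw":-1,"claw":5.0},
    {"tx":0.14,"ty":-4.0,"tz":0,"yaw":-1,"claw":5.0},
    {"tx":0.14,"ty":-4.0,"tz":0,"yaw":-1,"claw":5.0},
    {"tx":0.14,"ty":-4.0,"tz":0,"yaw":-1,"claw":5.0},
    {"tx":0.14,"ty":-4.0,"tz":0,"yaw":-1,"claw":5.0},
    {"tx":0.14,"ty":-4.0,"tz":0,"yaw":-1,"claw":5.0},
    {"tx":0.14,"ty":-4.0,"tz":0,"yaw":-1,"claw":5.0},
    {"tx":0.14,"ty":-4.0,"tz":0,"yaw":-1,"claw":5.0},
    {"tx":0.14,"ty":-4.0,"tz":0,"yaw":-1,"claw":5.0},
    {"tx":0.14,"ty":-3.3,"tz":0,"yaw":-1,"claw":5.0},
    {"tx":0,"ty":0,"tz":0,"yaw":-1,"claw":5.0},
    {"tx":0,"ty":0,"tz":0,"yaw":0,"claw":5.0},
  ],
)

```text
time_s: 20.5
position: [0.4289, -0.3262, 0.1824]
tool_rot: [[0.956, -0.293, -0.001], [-0.293, -0.956, 0.001], [-0.001, -0.001, -1.0]]
ft_force: [0.0, 0.9, 0.3]
grip_width: 0.0499
gripper_force: 0.0
```

```bash
python3 - <<'E'
from h import *
s=env.observe(); m=env.camera_model("wrist"); im,d=env.get_image("wrist"); C=cloud(m,d); cv2.imwrite("pics/w3.png",im[...,::-1])
print(s["position"],np.round(s["tool_rot"][:2,0],3),s["ft_force"],s["time_s"])
H,S,V=cv2.split(cv2.cvtColor(im,cv2.COLOR_RGB2HSV))
k=(H>100)&(H<125)&(S>110)&(C[...,2]>.008)&(C[...,2]<.04)&(np.hypot(C[...,0]-.477,C[...,1]+.34)<.1)
top=k&(np.abs(C[...,2]-.026)<.003)
P=C[top]; r=cv2.minAreaRect((P[:,:2]*1000).astype(np.float32)); print(top.sum(),r)
vx,vy,x0,y0=cv2.fitLine((P[:,:2]).astype(np.float32),cv2.DIST_L2,0,.001,.001).ravel(); print("line",vx,vy,x0,y0,np.degrees(np.arctan2(vy,vx)))
P=C[k]; t=(P[:,:2]-[x0,y0])@[vx,vy]; n=(P[:,:2]-[x0,y0])@[-vy,vx]; print("t",np.percentile(t,[.5,99.5]))
for a in np.arange(-.07,.075,.015):
    q=np.abs(t-a)<.004; print(round(a,3),q.sum(),np.round(np.median(P[q,2]),4) if q.any() else '', np.round(np.percentile(n[q],[2,98]),4) if q.any() else '')
E
```

```text
[ 0.42891654 -0.32615405  0.18243195] [ 0.956 -0.293] [0.02673435 0.86291887 0.32868704] 20.5
5587 ((473.5398254394531, -338.1342468261719), (25.81256675720215, 125.36332702636719), 72.59745788574219)
line 0.9542667 -0.29895654 0.47512037 -0.33854187 -17.394941
t [-0.06332657  0.07409197]
-0.07 0  
-0.055 315 0.025 [-0.0124  0.012 ]
-0.04 335 0.0251 [-0.0124  0.0126]
-0.025 348 0.0251 [-0.0126  0.0125]
-0.01 373 0.025 [-0.0123  0.0124]
0.005 370 0.0252 [-0.0121  0.0123]
0.02 384 0.0252 [-0.0125  0.0123]
0.035 402 0.0251 [-0.0123  0.0122]
0.05 406 0.0251 [-0.0121  0.0121]
0.065 383 0.0185 [-0.012   0.0123]
```

Request:
servo_tool(
  steps=[
    {"tx":0.3,"ty":0,"tz":-4.5,"yaw":-0.3,"claw":5.0},
    {"tx":0,"ty":0,"tz":-4.5,"yaw":0,"claw":5.0},
    {"tx":0,"ty":0,"tz":-3.5,"yaw":0,"claw":5.0},
    {"tx":0,"ty":0,"tz":-1.8,"yaw":0,"claw":5.0},
    {"tx":0,"ty":0,"tz":-0.9,"yaw":0,"claw":5.0},
    {"tx":0,"ty":0,"tz":0,"yaw":0,"claw":5.0},
    {"tx":0,"ty":0,"tz":0,"yaw":0,"claw":2.4},
    {"tx":0,"ty":0,"tz":0,"yaw":0,"claw":2.4},
    {"tx":0,"ty":0,"tz":0,"yaw":0,"claw":2.4},
    {"tx":0,"ty":0,"tz":0,"yaw":0,"claw":2.4},
    {"tx":0,"ty":0,"tz":0,"yaw":0,"claw":2.4},
  ],
)

```text
time_s: 21.65
position: [0.4327, -0.3264, 0.0325]
tool_rot: [[0.955, -0.296, 0.002], [-0.296, -0.955, -0.002], [0.002, 0.001, -1.0]]
ft_force: [1.4, 2.5, 6.6]
grip_width: 0.0249
gripper_force: 40.1
```

Request:
servo_tool(
  steps=[
    {"tx":0,"ty":0,"tz":0.1,"yaw":0,"claw":2.2},
    {"tx":0,"ty":0,"tz":1.5,"yaw":0,"claw":2.2},
    {"tx":0,"ty":0,"tz":4,"yaw":0,"claw":2.2},
    {"tx":0,"ty":0,"tz":4,"yaw":0,"claw":2.2},
    {"tx":0,"ty":2.2,"tz":0,"yaw":1.2,"claw":2.2},
    {"tx":0.04,"ty":3.5,"tz":0,"yaw":1.4,"claw":2.2},
    {"tx":0.04,"ty":3.5,"tz":0,"yaw":1.4,"claw":2.2},
    {"tx":0.04,"ty":3.5,"tz":0,"yaw":1.4,"claw":2.2},
    {"tx":0.04,"ty":3.5,"tz":0,"yaw":1.4,"claw":2.2},
    {"tx":0.04,"ty":3.5,"tz":0,"yaw":1.4,"claw":2.2},
    {"tx":0.04,"ty":3.5,"tz":0,"yaw":1.4,"claw":2.2},
    {"tx":0.04,"ty":3.5,"tz":0,"yaw":1.4,"claw":2.2},
    {"tx":0.04,"ty":3.5,"tz":0,"yaw":1.4,"claw":2.2},
    {"tx":0.04,"ty":2.5,"tz":0,"yaw":1.4,"claw":2.2},
    {"tx":0,"ty":1.45,"tz":0,"yaw":0,"claw":2.2},
    {"tx":0,"ty":0,"tz":0,"yaw":0,"claw":2.2},
    {"tx":0,"ty":0,"tz":0,"yaw":0,"claw":2.2},
  ],
  newtons=60,
)

```text
time_s: 23.35
position: [0.4358, 0.0151, 0.1272]
tool_rot: [[0.998, -0.06, 0.0], [-0.06, -0.998, -0.0], [0.0, 0.0, -1.0]]
ft_force: [-0.3, -0.1, -1.6]
grip_width: 0.0242
gripper_force: 59.5
```

```bash
python3 - <<'E'
from h import *
s=env.observe(); m=env.camera_model("wrist"); im,d=env.get_image("wrist"); C=cloud(m,d); cv2.imwrite("pics/w4.png",im[...,::-1])
p=s["position"]; print(p,np.round(s["tool_rot"][:2,0],4),s["ft_force"],s["time_s"])
H,S,V=cv2.split(cv2.cvtColor(im,cv2.COLOR_RGB2HSV))
k=(H>100)&(H<125)&(S>110)&(C[...,2]>.08)&(np.abs(C[...,1]-.01)<.04); P=C[k]
a=np.radians(-3.3); t=(P[:,:2]-p[:2])@[np.cos(a),np.sin(a)]; n=(P[:,:2]-p[:2])@[-np.sin(a),np.cos(a)]
print("t",np.percentile(t,[.5,99.5]))
for b in np.arange(0,.125,.015):
    q=np.abs(t-b)<.004; print(round(b,3),q.sum(),np.round(np.median(P[q,2]),4) if q.any() else '', np.round(np.percentile(n[q],[2,98]).mean(),4) if q.any() else '')
E
```

```text
[0.43584322 0.0151139  0.12720001] [ 0.9982 -0.0597] [-0.27948576 -0.09167511 -1.64290835] 23.35
t [-0.019088    0.11752057]
0.0 1087 0.1197 0.0002
0.015 1259 0.1196 0.0003
0.03 1397 0.1195 0.0003
0.045 1535 0.1194 0.0003
0.06 1691 0.1194 0.0004
0.075 1919 0.1193 0.0004
0.09 1947 0.1193 0.0006
0.105 1721 0.1153 0.0006
0.12 399 0.1071 0.0008
```

Request:
servo_tool(
  steps=[
    {"tx":0,"ty":0,"tz":-2.5,"yaw":0,"claw":2.2},
    {"tx":0,"ty":0,"tz":-2.5,"yaw":0,"claw":2.2},
    {"tx":0,"ty":0,"tz":-1.5,"yaw":0,"claw":2.2},
    {"tx":0,"ty":0,"tz":-0.8,"yaw":0,"claw":2.2},
    {"tx":0,"ty":0,"tz":-0.2,"yaw":0,"claw":2.2},
    {"tx":0,"ty":0,"tz":-0.2,"yaw":0,"claw":2.2},
    {"tx":0,"ty":0,"tz":0,"yaw":0,"claw":2.2},
  ],
)

```text
time_s: 24.1
position: [0.4361, 0.0151, 0.0504]
tool_rot: [[0.998, -0.06, 0.001], [-0.06, -0.998, -0.0], [0.001, 0.0, -1.0]]
ft_force: [0.2, 0.8, -2.0]
grip_width: 0.0244
gripper_force: 59.4
```

Request:
servo_tool(
  steps=[
    {"tx":0,"ty":0,"tz":-0.1,"yaw":0,"claw":2.2},
    {"tx":0,"ty":0,"tz":-0.1,"yaw":0,"claw":2.2},
    {"tx":0,"ty":0,"tz":0,"yaw":0,"claw":2.2},
  ],
)

```text
time_s: 24.4
position: [0.436, 0.0153, 0.0485]
tool_rot: [[0.998, -0.06, 0.001], [-0.06, -0.998, -0.0], [0.001, 0.0, -1.0]]
ft_force: [-1.7, -0.6, 4.6]
grip_width: 0.0243
gripper_force: 60.2
```

Request:
servo_tool(
  steps=[
    {"tx":0.3,"ty":-0.017,"tz":0.05,"yaw":0,"claw":2.2},
    {"tx":0.5,"ty":-0.029,"tz":0,"yaw":0,"claw":2.2},
    {"tx":0.5,"ty":-0.029,"tz":0,"yaw":0,"claw":2.2},
    {"tx":0.5,"ty":-0.029,"tz":0,"yaw":0,"claw":2.2},
    {"tx":0.5,"ty":-0.029,"tz":0,"yaw":0,"claw":2.2},
    {"tx":0.5,"ty":-0.029,"tz":0,"yaw":0,"claw":2.2},
    {"tx":0.4,"ty":-0.023,"tz":0,"yaw":0,"claw":2.2},
    {"tx":0,"ty":0,"tz":0,"yaw":0,"claw":2.2},
  ],
  newtons=30,
)

```text
time_s: 25.2
position: [0.4689, 0.0134, 0.0486]
tool_rot: [[0.998, -0.06, 0.002], [-0.06, -0.998, -0.0], [0.002, 0.0, -1.0]]
ft_force: [1.0, 0.8, 2.0]
grip_width: 0.0241
gripper_force: 59.9
```

Request:
servo_tool(
  steps=[
    {"tx":0.4,"ty":-0.023,"tz":0,"yaw":0,"claw":2.2},
    {"tx":0.4,"ty":-0.023,"tz":0,"yaw":0,"claw":2.2},
    {"tx":0.4,"ty":-0.023,"tz":0,"yaw":0,"claw":2.2},
    {"tx":0.4,"ty":-0.023,"tz":0,"yaw":0,"claw":2.2},
    {"tx":0.3,"ty":-0.017,"tz":0,"yaw":0,"claw":2.2},
    {"tx":0,"ty":0,"tz":0,"yaw":0,"claw":2.2},
  ],
)

```text
time_s: 25.8
position: [0.4867, 0.0127, 0.0486]
tool_rot: [[0.998, -0.06, -0.001], [-0.06, -0.998, 0.0], [-0.001, -0.0, -1.0]]
ft_force: [-2.5, 2.6, 5.3]
grip_width: 0.0245
gripper_force: 60.4
```

Request:
servo_tool(
  steps=[
    {"tx":0.2,"ty":0,"tz":0.05,"yaw":0,"claw":2.2},
    {"tx":0.2,"ty":-0.01,"tz":0,"yaw":0,"claw":2.2},
    {"tx":0.2,"ty":-0.012,"tz":0,"yaw":0,"claw":2.2},
    {"tx":0.2,"ty":-0.012,"tz":0,"yaw":0,"claw":2.2},
    {"tx":0.2,"ty":-0.012,"tz":0,"yaw":0,"claw":2.2},
    {"tx":0,"ty":0,"tz":0,"yaw":0,"claw":2.2},
  ],
)

```text
time_s: 26.4
position: [0.4964, 0.0122, 0.0487]
tool_rot: [[0.998, -0.06, -0.002], [-0.06, -0.998, 0.0], [-0.002, -0.0, -1.0]]
ft_force: [-3.6, 2.9, -1.1]
grip_width: 0.0245
gripper_force: 59.7
```

Request:
servo_tool(
  steps=[
    {"tx":0.2,"ty":0,"tz":0,"yaw":0,"claw":2.2},
    {"tx":0.2,"ty":-0.006,"tz":0,"yaw":0,"claw":2.2},
    {"tx":0.2,"ty":-0.01,"tz":0,"yaw":0,"claw":2.2},
    {"tx":0.2,"ty":-0.012,"tz":0,"yaw":0,"claw":2.2},
    {"tx":0.2,"ty":-0.012,"tz":0,"yaw":0,"claw":2.2},
    {"tx":0,"ty":0,"tz":0,"yaw":0,"claw":2.2},
  ],
)

```text
time_s: 27.0
position: [0.5062, 0.0117, 0.0488]
tool_rot: [[0.998, -0.06, -0.002], [-0.06, -0.998, 0.0], [-0.002, -0.0, -1.0]]
ft_force: [-2.6, 2.1, -0.5]
grip_width: 0.024
gripper_force: 59.6
```

Request:
servo_tool(
  steps=[
    {"tx":0.1,"ty":-0.003,"tz":0,"yaw":0,"claw":2.2},
    {"tx":0.1,"ty":-0.003,"tz":0,"yaw":0,"claw":2.2},
    {"tx":0.1,"ty":-0.006,"tz":0,"yaw":0,"claw":2.2},
    {"tx":0.1,"ty":-0.006,"tz":0,"yaw":0,"claw":2.2},
    {"tx":0,"ty":0,"tz":0,"yaw":0,"claw":2.2},
  ],
)

```text
time_s: 27.5
position: [0.5106, 0.0115, 0.0488]
tool_rot: [[0.998, -0.06, -0.001], [-0.06, -0.998, 0.0], [-0.001, -0.0, -1.0]]
ft_force: [-3.5, 3.2, -1.2]
grip_width: 0.0244
gripper_force: 59.6
```

Request:
servo_tool(
  steps=[
    {"tx":0.06,"ty":0,"tz":0,"yaw":0,"claw":2.2},
    {"tx":0.06,"ty":0,"tz":0,"yaw":0,"claw":2.2},
    {"tx":0,"ty":0,"tz":0,"yaw":0,"claw":2.2},
  ],
)

```text
time_s: 27.8
position: [0.5118, 0.0114, 0.0489]
tool_rot: [[0.998, -0.06, -0.001], [-0.06, -0.998, 0.0], [-0.001, -0.0, -1.0]]
ft_force: [-3.5, 2.4, -0.5]
grip_width: 0.0244
gripper_force: 59.5
```

Request:
servo_tool(
  steps=[
    {"tx":0.06,"ty":0,"tz":0,"yaw":0,"claw":2.2},
    {"tx":0.06,"ty":0,"tz":0,"yaw":0,"claw":2.2},
    {"tx":0,"ty":0,"tz":0,"yaw":0,"claw":2.2},
  ],
)

```text
time_s: 28.1
position: [0.5132, 0.0114, 0.0489]
tool_rot: [[0.998, -0.06, -0.0], [-0.06, -0.998, 0.0], [-0.0, -0.0, -1.0]]
ft_force: [-3.0, 2.9, -1.9]
grip_width: 0.0244
gripper_force: 59.5
```

Request:
servo_tool(
  steps=[
    {"tx":0.06,"ty":0,"tz":0,"yaw":0,"claw":2.2},
    {"tx":0.06,"ty":0,"tz":0,"yaw":0,"claw":2.2},
    {"tx":0,"ty":0,"tz":0,"yaw":0,"claw":2.2},
  ],
)

```text
time_s: 28.4
position: [0.5146, 0.0113, 0.049]
tool_rot: [[0.998, -0.06, 0.0], [-0.06, -0.998, -0.0], [0.0, 0.0, -1.0]]
ft_force: [-3.1, 1.7, -1.6]
grip_width: 0.0243
gripper_force: 59.4
```

Request:
servo_tool(
  steps=[
    {"tx":0.06,"ty":0,"tz":0,"yaw":0,"claw":2.2},
    {"tx":0.06,"ty":0,"tz":0,"yaw":0,"claw":2.2},
    {"tx":0,"ty":0,"tz":0,"yaw":0,"claw":2.2},
  ],
)

```text
time_s: 28.7
position: [0.5158, 0.0113, 0.049]
tool_rot: [[0.998, -0.06, 0.0], [-0.06, -0.998, -0.0], [0.0, 0.0, -1.0]]
ft_force: [-2.3, 1.0, -2.0]
grip_width: 0.0241
gripper_force: 59.4
```

Request:
servo_tool(
  steps=[
    {"tx":0.06,"ty":-0.003,"tz":0,"yaw":0,"claw":2.2},
    {"tx":0.06,"ty":-0.003,"tz":0,"yaw":0,"claw":2.2},
    {"tx":0,"ty":0,"tz":0,"yaw":0,"claw":2.2},
  ],
)

```text
time_s: 29.0
position: [0.5158, 0.0114, 0.0488]
tool_rot: [[0.998, -0.06, -0.003], [-0.06, -0.998, 0.0], [-0.003, 0.0, -1.0]]
ft_force: [-8.2, 1.4, -0.4]
grip_width: 0.0245
gripper_force: 59.6
```

Contact with the stop, about 5–6 N with no advance. I hold briefly, let go and rise to check.

Request:
servo_tool(
  steps=[
    {"tx":0,"ty":0,"tz":0,"yaw":0,"claw":2.2},
    {"tx":0,"ty":0,"tz":0,"yaw":0,"claw":2.2},
    {"tx":0,"ty":0,"tz":0,"yaw":0,"claw":4.5},
    {"tx":0,"ty":0,"tz":0,"yaw":0,"claw":4.5},
    {"tx":0,"ty":0,"tz":0,"yaw":0,"claw":4.5},
    {"tx":0,"ty":0,"tz":0,"yaw":0,"claw":4.5},
    {"tx":0,"ty":0,"tz":2,"yaw":0,"claw":4.5},
    {"tx":0,"ty":0,"tz":4.5,"yaw":0,"claw":4.5},
    {"tx":0,"ty":0,"tz":4.5,"yaw":0,"claw":4.5},
    {"tx":0,"ty":0,"tz":4.5,"yaw":0,"claw":4.5},
    {"tx":1.8,"ty":-0.2,"tz":4.5,"yaw":0,"claw":4.5},
    {"tx":1.8,"ty":-0.2,"tz":0,"yaw":0,"claw":4.5},
    {"tx":0,"ty":0,"tz":0,"yaw":0,"claw":4.5},
  ],
)

```text
time_s: 30.3
position: [0.5543, 0.0069, 0.2498]
tool_rot: [[0.998, -0.06, 0.003], [-0.06, -0.998, -0.001], [0.003, 0.0, -1.0]]
ft_force: [-0.2, 0.7, -0.9]
grip_width: 0.0448
gripper_force: 0.0
```

```bash
sed -i 's/(A<1.4)/(A<2.0)/' dial.py; python3 dial.py d3; python3 - <<'E'
from h import *
z=np.load("d3.npz"); im=z["im"]; m=env.camera_model("wrist"); m["T"]=z["T"]; C=cloud(m,z["d"]); H,S,V=cv2.split(cv2.cvtColor(im,cv2.COLOR_RGB2HSV))
k=(H>100)&(H<125)&(S>110)&(np.abs(C[...,2]-.042)<.004)&(np.abs(C[...,1]-.01)<.04); P=C[k]
print(cv2.minAreaRect((P[:,:2]*1000).astype(np.float32)),np.median(P[:,2]))
E
```

```text
tcp [0.5543 0.0069 0.2498] t 30.3
rim [630.1   6.8] r 28.0 z 0.12377014814769402
bezel 0.948 139 r 18.6
needle 1.445 53 spread 0.043
((542.1351928710938, 10.650300979614258), (25.04377555847168, 93.64859771728516), 87.02864074707031) 0.041032066667209044
```

View pics/d3.png

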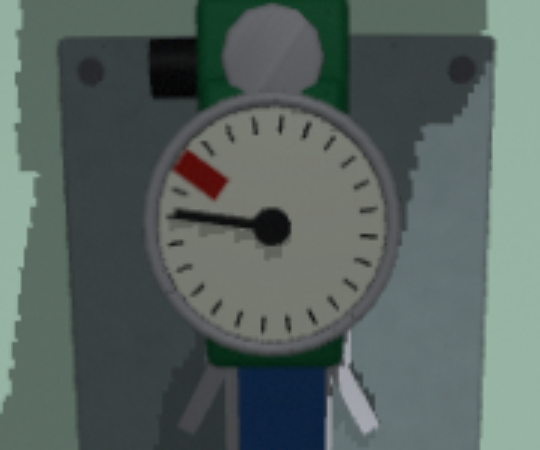

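The needle, at (180,215) in the crop, stands 0.497 rad past the red mark at (200,175). The blue bar lies between the rails with its top at about 41–42 mm and a heading of −3°. Everything is let go, so I hand it in.

```bash
python3 -c "
from rig import env
print(env.close_job())"
```

```text
the job is handed in; nothing more can be done
None
```

The job is handed in, with no verdict returned: dial zeroed on the master, master flat in its tray, blue bar home against the stop, and the needle reading 0.497 rad from the untouched zero mark.

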